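# Draw the straightedge bar out of its hooded cradle

## Robot

A 6-joint arm with a two-finger parallel gripper is mounted at the origin on a cart in front of the work surface, level with it; the furniture and walls round the work are solid. World frame = base frame: x ahead of the robot, y to its left, z up, the work surface at z = 0. Lengths are in m, angles in degrees, forces in N, time in s.
With the tool pointing down it reaches from about 0.3 to 0.75 m from the base axis. Payload 8.5 kg.
Tool frame: the origin (TCP) lies between the finger pads; the fingertips stand 25 mm ahead of it and the grasp point (between the pads) lies 6 mm ahead of it; x points along the fingers, y is the direction in which the jaws open and shut, and the axes are right-handed (so a half turn about x gives the same grasp; the last joint's range is limited). The gripper opens to 85 mm and grips with 20 to 120 N. Pads are 22 mm wide; open, the fingers measure 114 mm over their backs; the gripper's body (76 mm by 85 mm) begins 54 mm behind the grasp point. The pads swing forward as they close: fully open they stand 13 mm farther back than shut.
Start: joints at [51.377, 21.807, 74.336, -0, 83.858, -12.336], TCP at [0.244, 0.493, 0.256] pointing down, gripper open.
Joint ranges: [-178.18, 178.18], [-50.72, 133.34], [12.68, 142.11], [-81.47, 261.47], [9.98, 163.14], [-165.26, 165.26]. Speed limits (degrees/s): [136.94, 136.94, 180, 180, 180, 180].

## Interface

Orientations are given as a 3x3 rotation matrix whose columns are the frame's x, y, z axes.
In Python, from rig import sensors, get_image, workorder gives the robot as it stands.
- The arm moves only by the tool arm_command, never from a script. Its argument "plan" is a list that holds one entry, the list of rows, each a list of 6 numbers: the shift along the tool's x, y, z in units of 25 mm (1.0 is 25 mm), then the turn, a rotation vector about the tool's x, y, z in units of 6 degrees (1.0 is 6 degrees). In form: [[[dx, dy, dz, ax, ay, az], ...]]. A call has 1 to 10 rows; each row is the pose to reach, as a shift and turn from the pose commanded when the call began, along the tool's axes at that moment; what a row does not reach only later rows make up. A row lasts 1/10 s, in which the tool goes at most 50 mm and 8.59 degrees, less where a joint would pass 70% of its speed; a pose out of reach is approached as far as the arm can. A call with a gripper value outside its range is refused whole. "jaw" is the closure, from 0 (fully open) to 1 (shut), set as the call begins (left out, the last holds). The fingers move at their own pace and stop on an object; "newtons" is the grip in N (left out, the last holds). Time passes only in rows, so rows that repeat a pose let the fingers close. It gives the time, the measured TCP pose, the force and the opening at its end, in the units of the state.
- sensors.observe(): the state, without advancing time (a new reading comes with each control period).
- get_image(name): name is "scene" or "top" or "wrist"; returns a dict with "img" (400x640x3 uint8, red, green, blue), "fx", "fy", "cx", "cy" (pixels), "T" (4x4, takes a point from camera to world coordinates). Camera axes: x right, y up, looking along -z (the intrinsics and any distortion apply to the point x, -y, -z); pixel columns grow to the right and rows downward; lengths in m; the calibration is good to about 2 mm. A picture is of the moment at which its call begins. There is no depth.
- workorder.close_job(): hands the job in, once; it reports no verdict.
The state is a dict: "time_s": time; "q": joint angles; "qvel": joint speeds; "joint_efforts": joint torques, N m; "position": TCP position; "tool_rot": TCP orientation; "ft_force": force on the tool from outside, world axes, zero at the start; "wrist_torque": the same for the moment, N m; "grip_width": finger opening in m.
Only numpy, scipy, OpenCV 4.12 (cv2) and the standard library are available. Lean on these libraries where they do the work, as an engineer would, in place of code of your own. Each camera call takes 0.05 s, during which the arm holds its last target. There are 200 camera calls.

## Task

Take the white ceramic stick that lies across the mouth of the grey cradle and lay it in the two notches of the small two-post rest. Then lift the aluminium bar out of the cradle: it is too long for the opening, so raise its free end over the end plate and draw it out slantwise from under the hood. Finish while still holding the bar in the gripper, the whole of it at least a hand's breadth (10 cm) above the desk and touching nothing else; leave the bottle, the lens and the USB stick where they are.

Things in the scene. Friction and masses are not known exactly. Their poses are not given: they have to be found in the camera images.
- cradle: Fixed grey plastic cradle. Base plate 100 mm wide (its x), 6 mm thick, y -136 to +126 mm; its top is the floor (z 6 mm). Origin: on the desk under the middle line, z up. End plate at the -y end, hood over the +y end from y +30 mm; the opening between is 160 mm long, its sides bare but for two lugs at x +-42 to 48 mm, y -74 to -46 mm, top z 28 mm, and gussets by the end plate.
- hood_mouth (a point): Centre of the hood's mouth at its top edge, 60 mm above the desk. The mouth faces the cradle's -y, is 36 mm wide and open down to the floor (54 mm high); the hood is 91 mm long, 52 mm wide outside, closed at the back, roof top z 66 mm. Axes those of the cradle.
- end_plate (a point): Middle of the top edge of the end plate, 60 mm above the desk, at y -133 mm of the cradle; the plate is 6 mm thick and 96 mm wide, with gussets (x +-42 to 48 mm, top z 36 mm) as far as y -98 mm.
- bar_centre (a point): Centre of the loose aluminium bar, 215 (its y) x 18 x 16 (high) mm, about 0.16 kg. It lies on the cradle floor along the cradle's y, centre at y -8 mm (+-4), z 14 mm: +y end 70 mm deep in the hood, -y (free) end 15 mm from the end plate. Tilted 18 to 21 deg with its hood end kept low, it clears end plate and hood and draws out along its own length.
- bar_free_end (a point): Centre of the bar's -y end face, the end beside the end plate.
- bar_hood_end (a point): Centre of the bar's +y end face, the end that starts under the hood.
- stick_rest: Fixed rest: dark steel base 96 x 50 x 8 mm, two aluminium posts 8 mm thick, 34 mm wide, 34 mm either side of the origin along its x (60 mm free between them). Each has a notch on top: floor z 38 mm, about 14 mm wide, sloping sides up to z 51 mm. The stick lies in both notches, along the rest's x. Origin: centre of the underside on the desk, z up.
- rest_seat (a point): Point of the rest midway between the two notch floors, 38 mm above the desk; axes those of the rest.
- stick_centre (a point): Centre of the loose white ceramic stick, a straight square bar 11 x 103 x 10 mm, long axis its y, about 22 g. It lies on the cradle's two side lugs, across the cradle (along the cradle's x), over the bar, underside at z 28 mm (the bar's top is at z 22 mm).
- oil_bottle: Bystander: small white oil bottle with red collar and spout, 34 mm across, 96 mm high, standing; origin at the centre of its underside.
- spare_lens: Bystander: black lens barrel 49 mm across, 35 mm high, standing; origin at the centre of its underside.
- usb_stick: Bystander: red USB stick 18 x 56 x 9 mm lying on the desk; origin at the centre of its underside.
Things that resemble listed ones, but are neither listed nor needed, are in the scene too. Leave any purple look-alike of the part that bears stick_centre alone.

How it is judged:
By the outcome, as a careful person would: the job done as asked, in the order asked, and still so for the second after the job is handed in, while the arm keeps its last pose, push and grip.
It also fails if it takes over 59 s, if anything falls off the work surface, if the arm or the gripper's body presses on something with over 40 N, if the wrist force passes 120 N, or if a joint passes its speed limit or range.

## Working session

There is one attempt and no reset: what is moved stays moved. The work goes in short steps, Python scripts to look and compute and a tool call to move; the robot and the scene stay as the last step left them, time stands still between calls to the robot, and variables do not carry over. Pictures are saved under pics/ and viewed, about 8 in all and at most 12, crops included, and the job is handed in when it is done.

Besides the shell and the picture viewer there is one more tool, called after "Emit:" as name(argument=value, ...) on one line, values as JSON. arm_command: Moves the arm, as the interface text tells. Its arguments: {"type":"object","properties":{"plan":{"type":"array","items":{"type":"array","items":{"type":"array","items":{"type":"number"}}}},"jaw":{"type":"number"},"newtons":{"type":"number"}},"required":["plan"]}

```bash
mkdir -p pics; ls
cat > h.py <<'E'
import numpy as np, cv2
from rig import sensors, get_image, workorder
def snap(n,f):
    d=get_image(n); cv2.imwrite('pics/'+f,d['img'][:,:,::-1]); np.savez('pics/'+f+'.npz',**d); return d
def load(f): return dict(np.load('pics/'+f+'.npz'))
def ray(d,u,v,z):
    T=d['T']; r=T[:3,:3]@np.array([(u-d['cx'])/d['fx'],-(v-d['cy'])/d['fy'],-1]); o=T[:3,3]
    return o+r*(z-o[2])/r[2]
def proj(d,p):
    q=np.linalg.inv(d['T'])@np.append(p,1); return (d['cx']+d['fx']*q[0]/-q[2], d['cy']-d['fy']*q[1]/-q[2])
E
python3 - <<'E'
from h import *
for n in('top','scene'):
    d=snap(n,n+'1.png'); print(n,[k for k in d],d['fx'],d['fy'],d['cx'],d['cy'],np.round(d['T'],3).tolist())
a=cv2.imread('pics/top1.png');b=cv2.imread('pics/scene1.png')
print(sensors.observe())
E
```

```text
pics
top ['img', 'fx', 'fy', 'cx', 'cy', 'T'] 391.57529488977355 391.57529488977355 318.1602388217204 202.8345799356897 [[-0.004, 0.979, -0.202, 0.29], [-1.0, -0.004, 0.002, -0.059], [0.001, 0.202, 0.979, 1.174], [0.0, 0.0, 0.0, 1.0]]
scene ['img', 'fx', 'fy', 'cx', 'cy', 'T'] 370.82631333525023 370.82631333525023 318.4698841628917 200.9290896828771 [[0.793, 0.429, -0.433, 0.061], [-0.609, 0.562, -0.559, -0.682], [0.004, 0.707, 0.707, 0.882], [0.0, 0.0, 0.0, 1.0]]
{'time_s': 0.1, 'q': array([ 5.13774767e+01,  2.18387761e+01,  7.43794873e+01, -2.41382988e-03,
        8.38566321e+01, -1.23390107e+01]), 'qvel': array([ 0.06535304, -0.01306486, -0.0993    ,  0.00600757,  0.01315116,
        0.06103019]), 'joint_efforts': array([ 4.18979515e-03, -4.49218726e+01, -2.31659013e+01, -1.98397452e-04,
        3.62369537e-03, -4.61206412e-05]), 'position': array([0.24344269, 0.49293898, 0.2557635 ]), 'tool_rot': array([[-7.83193703e-04,  4.42808629e-01,  8.96615806e-01],
       [-1.04740626e-03,  8.96615226e-01, -4.42809258e-01],
       [-9.99999145e-01, -1.28592643e-03, -2.38422870e-04]]), 'ft_force': array([0.04497447, 0.07349191, 0.18817553]), 'wrist_torque': array([-0.00158629,  0.02695124, -0.01532952]), 'grip_width': 0.08538924509423299}
```

View pics/top1.png

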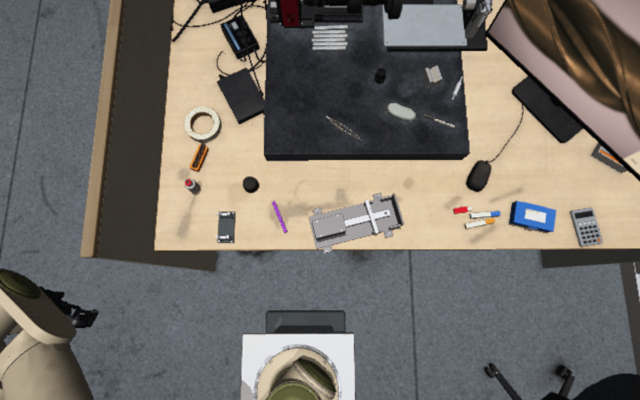

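View pics/scene1.png

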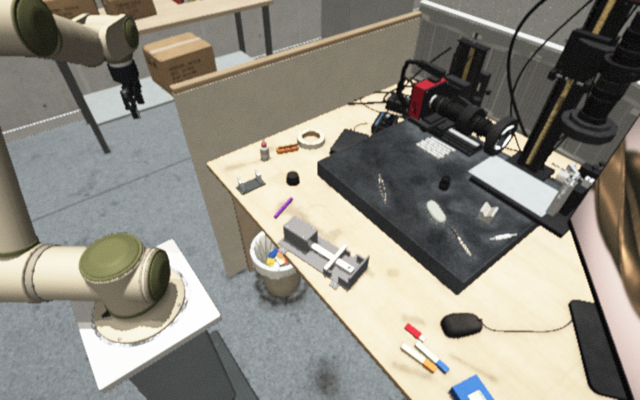

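Top view: the cradle is at about (357,222), with the hood at the left (328,225) and the end plate at the right (400,212). The white stick is at (379,217) and the rest at (227,227). The bottle is at (192,185), the lens at (250,184) and the red USB stick at (460,210). Two things could be the stick: the white one at (379,217) across the cradle's lugs, which fits the description, and the purple look-alike at (280,217) on the desk, which I leave alone. Next is a crop to confirm.

Run:
```python
from h import *
a=cv2.imread('pics/top1.png')
c1=cv2.resize(a[185:255,300:412],None,fx=7,fy=7,interpolation=cv2.INTER_CUBIC)[:, :784]
c2=cv2.resize(a[205:245,205:295],None,fx=7,fy=7,interpolation=cv2.INTER_CUBIC)
out=np.zeros((490+100,784,3),np.uint8); out[:490]=c1
cv2.imwrite('pics/c1.png',c1)
cv2.imwrite('pics/c2.png',c2)
d=load('top1.png')
for u,v,z in((227,227,0),(379,217,.033),(325,225,.066),(398,212,.06)): print(ray(d,u,v,z).round(3))
```

```text
[0.458 0.215 0.   ]
[ 0.481 -0.241  0.033]
[ 0.453 -0.08   0.066]
[ 0.491 -0.292  0.06 ]
```

View pics/c1.png

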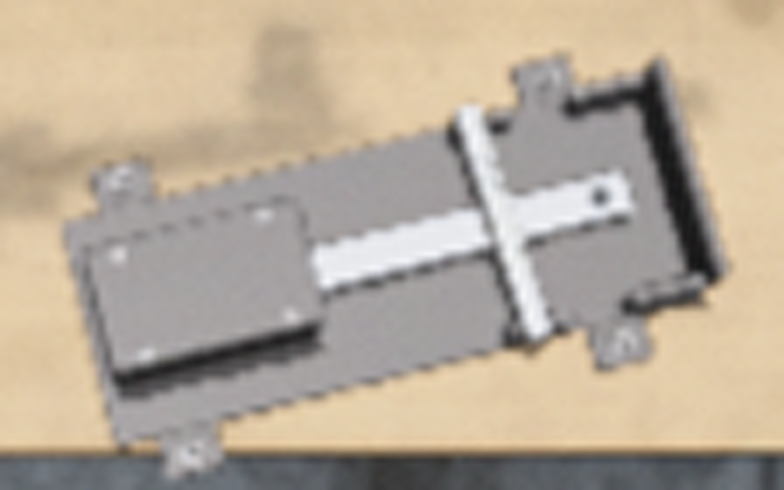

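The crop confirms it: the white stick lies on the two lugs across the bar, with ends at full-image (367,201) and (377,232). The bar's free end, with its hole, is toward the end plate.

```bash
cat >> h.py <<'E'
from scipy.spatial.transform import Rotation as Ro
np.set_printoptions(suppress=True,precision=4)
def delta(p,R):
    "row to reach TCP pose"
    s=sensors.observe(); R0=s['tool_rot']
    return np.r_[R0.T@(np.asarray(p)-s['position'])/.025, np.degrees(Ro.from_matrix(R0.T@R).as_rotvec())/6].round(3)
def down(yaw,tilt=None):
    "x down, tool y (jaw) at yaw deg in world xy"
    y=np.array([np.cos(np.radians(yaw)),np.sin(np.radians(yaw)),0]);x=np.array([0,0,-1.]);return np.c_[x,y,np.cross(x,y)]
E
python3 - <<'E'
from h import *
d=load('top1.png')
P=lambda x,y,z:ray(d,300+x/7-.0,185+y/7-.0,z)
s1,s2=P(470,110,.038),P(540,334,.038)
print('stick',s1,s2,(s1+s2)/2,np.linalg.norm(s1-s2),np.degrees(np.arctan2(*(s1-s2)[[1,0]])))
b1,b2=P(315,268,.022),P(630,193,.022)
print('bar',b1,b2,np.linalg.norm(b1-b2),np.degrees(np.arctan2(*(b1-b2)[[1,0]])))
e1,e2=P(660,65,.06),P(722,272,.06); print('endplate',e1,e2,(e1+e2)/2,np.linalg.norm(e1-e2),np.degrees(np.arctan2(*(e1-e2)[[1,0]])))
h1,h2=P(300,197,.066),P(322,322,.066); print('hoodfront',h1,h2,(h1+h2)/2,np.linalg.norm(h1-h2))
print(delta([.40,-.2,.30],down(104)), delta([.40,-.2,.30],down(-76)))
c2=cv2.imread('pics/c2.png')
print(sensors.observe()['q'])
E
```

```text
stick [ 0.5296 -0.2065  0.038 ] [ 0.434  -0.2329  0.038 ] [ 0.4818 -0.2197  0.038 ] 0.09907523065339942 15.425599133331893
bar [ 0.4646 -0.1408  0.022 ] [ 0.4964 -0.2759  0.022 ] 0.1387858621072464 103.2394374941093
endplate [ 0.5438 -0.2835  0.06  ] [ 0.4565 -0.3051  0.06  ] [ 0.5001 -0.2943  0.06  ] 0.08988689025402599 13.94610316009883
hoodfront [ 0.4874 -0.132   0.066 ] [ 0.4358 -0.1401  0.066 ] [ 0.4616 -0.1361  0.066 ] 0.0522880894183291
[ -1.745 -22.081  17.888  -6.714  -0.006   0.011] [ -1.745 -22.081  17.888  23.286   0.014   0.008]
[ 51.3775  21.8388  74.3795  -0.0024  83.8566 -12.339 ]
```

View pics/c2.png

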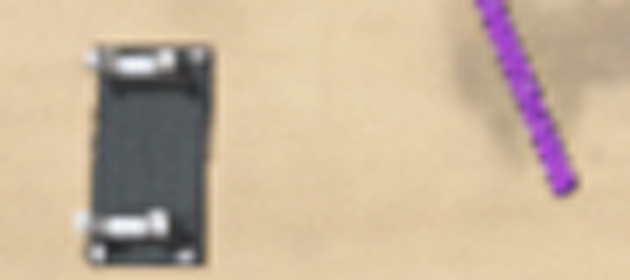

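Rest: the posts lie along the image vertical, so its x is roughly world x, and the rest is separate from the purple stick. I now move the wrist above the cradle for a close look.

Run:
```python
from h import *
print(delta([.46,-.21,.27],down(-76)))
```

```text
[ -0.547 -21.376  20.217  23.286   0.014   0.008]
```

Emit:
arm_command(plan=[[[-0.55,-21.4,20.2,23.3,0,0],[-0.55,-21.4,20.2,23.3,0,0],[-0.55,-21.4,20.2,23.3,0,0],[-0.55,-21.4,20.2,23.3,0,0],[-0.55,-21.4,20.2,23.3,0,0],[-0.55,-21.4,20.2,23.3,0,0],[-0.55,-21.4,20.2,23.3,0,0],[-0.55,-21.4,20.2,23.3,0,0],[-0.55,-21.4,20.2,23.3,0,0],[-0.55,-21.4,20.2,23.3,0,0]]])

```text
time_s: 1.1
position: [0.3902, 0.0132, 0.2657]
tool_rot: [[0.0, 0.923, -0.384], [0.0, -0.384, -0.923], [-1.0, 0.0, -0.0]]
ft_force: [1.3, 1.4, 0.6]
grip_width: 0.0857
```

Run:
```python
from h import *
print(delta([.46,-.21,.27],down(-76)))
```

```text
[-0.172  6.008  7.168  8.901 -0.002 -0.   ]
```

Emit:
arm_command(plan=[[[-0.17,6,7.17,8.9,0,0],[-0.17,6,7.17,8.9,0,0],[-0.17,6,7.17,8.9,0,0],[-0.17,6,7.17,8.9,0,0],[-0.17,6,7.17,8.9,0,0],[-0.17,6,7.17,8.9,0,0],[-0.17,6,7.17,8.9,0,0],[-0.17,6,7.17,8.9,0,0],[-0.17,6,7.17,8.9,0,0],[-0.17,6,7.17,8.9,0,0]]])

```text
time_s: 2.1
position: [0.4612, -0.2072, 0.2699]
tool_rot: [[-0.0, 0.249, -0.968], [0.0, -0.968, -0.249], [-1.0, -0.0, 0.0]]
ft_force: [-1.0, -0.2, 0.5]
grip_width: 0.0853
```

Run:
```python
from h import *
s=sensors.observe();print(s['position'],s['q'],s['qvel'])
d=snap('wrist','w1.png'); print(d['T'],d['fx'])
```

```text
[ 0.4612 -0.2072  0.2699] [-37.6316  16.7633  79.7221   0.0002  83.5204  37.9309] [ 0.0758 -0.004  -0.1363  0.0237 -0.0153  0.1867]
[[ 0.2503  0.9261  0.2822  0.5332]
 [-0.9682  0.2395  0.0728 -0.1886]
 [-0.0001 -0.2914  0.9566  0.388 ]
 [ 0.      0.      0.      1.    ]] 299.30846310441973
```

View pics/w1.png

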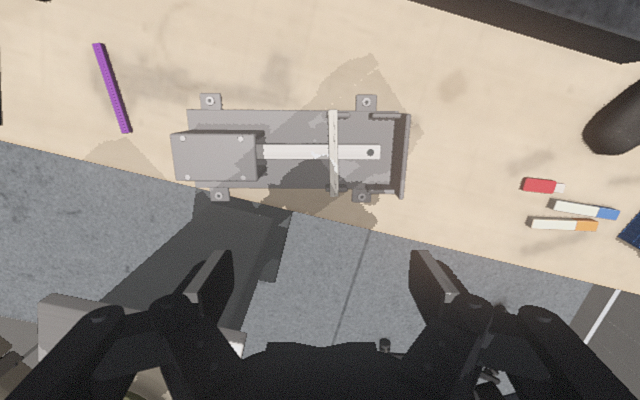

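Wrist view: the stick is at (334,153), spanning rows 109–196. The bar runs (262..380,152), the end plate is at (405,155), the hood at (220,155) and the purple look-alike at (112,88).

Run:
```python
from h import *
d=load('w1.png'); im=d['img'].astype(int)
m=((im.min(2)>195)&(im.max(2)-im.min(2)<25)); m[:100]=0;m[205:]=0;m[:,:255]=0;m[:,420:]=0
ys,xs=np.nonzero(m); print('cols',xs.min(),xs.max(),'rows',ys.min(),ys.max())
for r in(112,118,125,135,165,175,185,193):
    x=np.nonzero(m[r,320:348])[0]+320; print(r,x.min() if len(x) else None,x.max() if len(x) else None)
for c in(265,280,300,320,350,365,375):
    y=np.nonzero(m[140:168,c])[0]+140; print(c,y.min() if len(y) else None,y.max() if len(y) else None)
print([ (r, im[r,333].tolist()) for r in list(range(106,113))+list(range(192,200))])
print([ (c, im[147,c].tolist()) for c in range(374,386)])
g=cv2.resize(d['img'][95:210,165:420,::-1],None,fx=3,fy=3,interpolation=cv2.INTER_CUBIC); cv2.imwrite('pics/w1c.png',g)
```

```text
cols 263 379 rows 100 172
112 329 336
118 329 336
125 329 336
135 329 336
165 333 337
175 None None
185 None None
193 None None
265 145 158
280 145 158
300 145 158
320 145 156
350 145 158
365 145 158
375 145 158
[(106, [206, 191, 172]), (107, [205, 190, 171]), (108, [197, 183, 163]), (109, [193, 182, 170]), (110, [221, 216, 210]), (111, [231, 226, 218]), (112, [229, 224, 219]), (192, [150, 145, 138]), (193, [153, 146, 139]), (194, [153, 147, 141]), (195, [154, 151, 145]), (196, [160, 154, 145]), (197, [137, 126, 113]), (198, [135, 122, 107]), (199, [133, 120, 107])]
[(374, [233, 228, 224]), (375, [233, 227, 224]), (376, [231, 225, 223]), (377, [232, 227, 224]), (378, [232, 228, 225]), (379, [235, 230, 226]), (380, [193, 189, 186]), (381, [161, 157, 154]), (382, [165, 160, 157]), (383, [168, 165, 160]), (384, [166, 161, 158]), (385, [168, 162, 160])]
```

View pics/w1c.png

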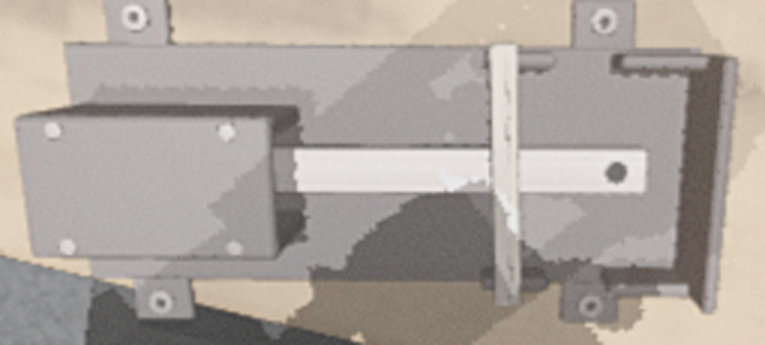

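Run:
```python
from h import *
d=load('w1.png')
ang=lambda v:np.degrees(np.arctan2(v[1],v[0]))
s1,s2=ray(d,333,109.5,.038),ray(d,334.3,196,.038)
print('stick',(s1+s2)/2,np.linalg.norm(s1-s2),ang(s1-s2))
b1,b2=ray(d,265,151.7,.022),ray(d,380,151.7,.022)
print('bar',b1,b2,np.linalg.norm(b1-b2),ang(b1-b2))
u=(b1-b2)/np.linalg.norm(b1-b2); print('bar centre',b2+u*.1075)
C=b2+u*.1155;print('cradle origin est (y-8 assumed)',C)
# check cradle: end plate top edge ends, hood front top edge
e1,e2=ray(d,165+733/3,95+60/3,.06),ray(d,165+710/3,95+312/3,.06); 
print('end',e1,e2,ang(e1-e2),((e1+e2)/2-C)[:2]@u[:2])
h=[ray(d,165+a/3,95+b/3,.066) for a,b in((272,119),(278,257))]; print('hood',h,[(q-C)[:2]@u[:2] for q in h],ang(h[0]-h[1]))
p=(s1+s2)/2
for R,yaw in((down(-75.5),-75.5),):
    print(delta([p[0],p[1],.10],R),delta([p[0],p[1],.051],R))
```

```text
stick [ 0.4844 -0.2168  0.038 ] 0.10138845984737664 16.07514450327318
bar [ 0.4645 -0.1359  0.022 ] [ 0.4997 -0.2719  0.022 ] 0.14050359585257646 104.49866107151269
bar centre [ 0.4728 -0.1678  0.022 ]
cradle origin est (y-8 assumed) [ 0.4708 -0.1601  0.022 ]
end [ 0.5479 -0.2814  0.06  ] [ 0.4577 -0.3039  0.06  ] 14.0155120390695 -0.13638020139274665
hood [array([ 0.488 , -0.1291,  0.066 ]), array([ 0.4393, -0.1407,  0.066 ])] [np.float64(0.025694147083651708), np.float64(0.026654147092344215)] 13.398771071421335
[ 6.799  0.599 -0.801 -0.012 -0.    -0.001] [ 8.759  0.599 -0.801 -0.012 -0.    -0.001]
```

Emit:
arm_command(plan=[[[3,0.6,-0.8,-0.15,0,0],[6.5,0.6,-0.8,-0.15,0,0],[6.5,0.6,-0.8,-0.15,0,0],[6.5,0.6,-0.8,-0.15,0,0],[6.5,0.6,-0.8,-0.15,0,0],[7.5,0.6,-0.8,-0.15,0,0],[8.2,0.6,-0.8,-0.15,0,0],[8.5,0.6,-0.8,-0.15,0,0],[8.76,0.6,-0.8,-0.15,0,0],[8.76,0.6,-0.8,-0.15,0,0]]], jaw=0.4, newtons=30)

```text
time_s: 3.15
position: [0.4846, -0.2172, 0.0513]
tool_rot: [[0.001, 0.264, -0.965], [-0.0, -0.965, -0.264], [-1.0, 0.001, -0.0]]
ft_force: [-0.5, 0.6, 1.0]
grip_width: 0.0508
```

Run:
```python
from h import *
s=sensors.observe();print(s['position'],s['ft_force'],s['grip_width'], delta([.4844,-.2168,.051],down(-74.7)))
```

```text
[ 0.4846 -0.2172  0.0513] [-0.4988  0.6058  0.9786] 0.05078301286371392 [ 0.013 -0.017  0.004 -0.003 -0.004 -0.005]
```

Emit:
arm_command(plan=[[[0,0,0,0,0,0],[0,0,0,0,0,0],[0,0,0,0,0,0],[0,0,0,0,0,0],[0,0,0,0,0,0],[0,0,0,0,0,0],[0,0,0,0,0,0],[0,0,0,0,0,0]]], jaw=1, newtons=30)

```text
time_s: 3.95
position: [0.4846, -0.2172, 0.0516]
tool_rot: [[0.001, 0.263, -0.965], [-0.001, -0.965, -0.263], [-1.0, 0.001, -0.001]]
ft_force: [-0.8, 0.2, 6.6]
grip_width: 0.0096
```

Emit:
arm_command(plan=[[[-0.3,0,0,0,0,0],[-0.8,0,0,0,0,0],[-2,0,0,0,0,0],[-4,0,0,0,0,0],[-6,0,0,0,0,0],[-6,0,0,0,0,0],[-6,0,0,0,0,0]]])

```text
time_s: 4.65
position: [0.4844, -0.2171, 0.202]
tool_rot: [[0.002, 0.263, -0.965], [-0.001, -0.965, -0.263], [-1.0, 0.002, -0.001]]
ft_force: [-0.5, -0.1, -0.4]
grip_width: 0.0096
```

Run:
```python
from h import *
d=load('top1.png'); a=d['img']
# rest estimate from crop c2 px: posts centre
P=lambda x,y,z:ray(d,205+x/7,205+y/7,z)
p1,p2=P(140,64,.047),P(125,224,.047); print(p1,p2,(p1+p2)/2,np.linalg.norm(p1-p2),np.degrees(np.arctan2(*(p1-p2)[[1,0]])))
c=[P(x,y,.008) for x,y in((98,50),(212,50),(205,262),(90,262))];print(np.mean(c,0),c)
m=np.mean(c,0)
# camera offset from TCP ~ (.072,.019) world now; hover short of rest in x so the camera sees it
print(delta([m[0]-.03,m[1]-.01,.25],down(-90)))
```

```text
[0.4893 0.211  0.047 ] [0.4223 0.2143 0.047 ] [0.4558 0.2126 0.047 ] 0.06702209178342393 -2.788048055615898
[0.4565 0.2138 0.008 ] [array([0.5024, 0.2388, 0.008 ]), array([0.5022, 0.1895, 0.008 ]), array([0.4106, 0.189 , 0.008 ]), array([0.4108, 0.2379, 0.008 ])]
[ -1.949 -16.846  -2.202   2.545  -0.016  -0.016]
```

Emit:
arm_command(plan=[[[-1.95,-2,0,0.3,0,0],[-1.95,-16.85,-2.2,2.55,0,0],[-1.95,-16.85,-2.2,2.55,0,0],[-1.95,-16.85,-2.2,2.55,0,0],[-1.95,-16.85,-2.2,2.55,0,0],[-1.95,-16.85,-2.2,2.55,0,0],[-1.95,-16.85,-2.2,2.55,0,0],[-1.95,-16.85,-2.2,2.55,0,0],[-1.95,-16.85,-2.2,2.55,0,0],[-1.95,-16.85,-2.2,2.55,0,0]]])

```text
time_s: 5.65
position: [0.4248, 0.2075, 0.2484]
tool_rot: [[-0.003, 0.005, -1.0], [0.0, -1.0, -0.005], [-1.0, -0.0, 0.003]]
ft_force: [0.2, -0.6, -0.4]
grip_width: 0.01
```

Run:
```python
from h import *
s=sensors.observe();print(s['position'],s['ft_force'],s['grip_width'],s['q'],abs(s['qvel']).max(),delta([.427,.204,.25],down(-90)))
d=snap('wrist','w2.png'); print(d['T'])
```

```text
[0.4248 0.2075 0.2484] [ 0.1743 -0.6304 -0.3623] 0.009991689834716558 [ 11.6172  14.5009  86.7051   0.0573  78.9542 101.3156] 5.393116648660682 [-0.065  0.142 -0.085  0.048  0.028  0.004]
[[ 0.0061  0.9557  0.2942  0.4995]
 [-1.      0.006   0.0011  0.2079]
 [-0.0007 -0.2942  0.9557  0.3663]
 [ 0.      0.      0.      1.    ]]
```

View pics/w2.png

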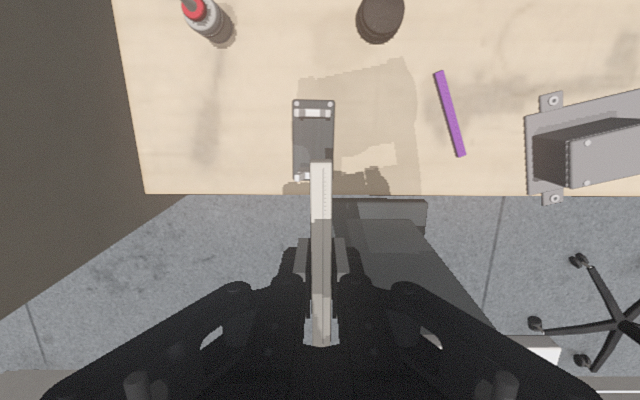

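Wrist view: the stick is held centrally and pointing away, with its far end at (320,163). The rest is at (313,140), with posts at (313,113) and about (305,178). The purple stick, lens and bottle are well aside.

Run:
```python
from h import *
d=load('w2.png')
for k in(-.0515,0,.0515):
  for z in(.2348,.2248):
    print(k,z,[np.round(proj(d,[.4248+k,.2075+e,z]),1) for e in(-.0055,.0055)])
for s in(-.034,.034):
    print('post',s,np.round(proj(d,[.4565+s,.213,.038]),1))
g=d['img'][:,:,::-1]
a=cv2.resize(g[90:195,270:350],None,fx=5,fy=5,interpolation=cv2.INTER_CUBIC);b=cv2.resize(g[155:350,285:360],None,fx=2.69,fy=2.69)[:525]
cv2.imwrite('pics/w2c.png',np.hstack([a,b]));print(a.shape,b.shape)
```

```text
-0.0515 0.2348 [array([330.5, 348. ]), array([310.2, 347.9])]
-0.0515 0.2248 [array([329.9, 334.5]), array([310.8, 334.4])]
0 0.2348 [array([332.1, 263.7]), array([309.8, 263.6])]
0 0.2248 [array([331.4, 254.1]), array([310.5, 253.9])]
0.0515 0.2348 [array([334.1, 160.1]), array([309.2, 159.9])]
0.0515 0.2248 [array([333.2, 156.4]), array([310. , 156.3])]
post -0.034 [316.1 176.8]
post 0.034 [316.2 114. ]
(525, 400, 3) (525, 202, 3)
```

View pics/w2c.png

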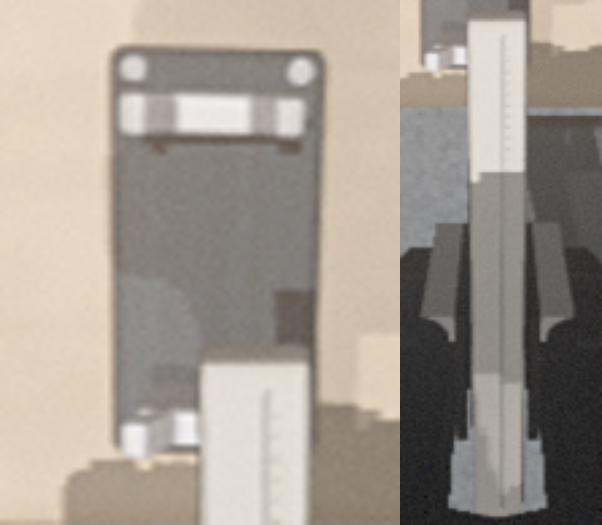

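Run:
```python
from h import *
d=load('w2.png')
P=lambda x,y,z:ray(d,270+x/5,90+y/5,z)
u=P(213,116,.038); l=P(211,430,.038)
ul,ll=P(118,95,.051),P(120,410,.051); ur=P(305,95,.051)
print(u,l,(u+l)/2,np.linalg.norm(u-l),np.degrees(np.arctan2(*(u-l)[[1,0]])))
print('postleft',ul,ll,'w',ul-ur,np.degrees(np.arctan2(*(ul-ll)[[1,0]])))
c1,c2=P(112,50,.008),P(323,50,.008);print('base',c1,c2)
print('stickend yaw', [ray(d,*q,.2348) for q in((321,162.5),(320.5+0,345))])
m=(u+l)/2
for yaw in(-90,-91):
  print(delta([m[0],m[1],.09],down(yaw)))
```

```text
[0.4913 0.2168 0.038 ] [0.4234 0.2174 0.038 ] [0.4574 0.2171 0.038 ] 0.06792618774103683 -0.4918333118338849
postleft [0.4956 0.2356 0.051 ] [0.4307 0.2365 0.051 ] w [-0.0002  0.0378  0.    ] -0.8036854372448119
base [0.5049 0.2405 0.008 ] [0.5052 0.1925 0.008 ]
stickend yaw [array([0.4752, 0.2078, 0.2348]), array([0.3753, 0.2074, 0.2348])]
[ 6.327 -0.461 -1.299  0.035  0.028 -0.006]
[ 6.327 -0.461 -1.299  0.201  0.028 -0.006]
```

Emit:
arm_command(plan=[[[2,-0.45,-1.3,0.13,0.03,0],[4,-0.45,-1.3,0.13,0.03,0],[5.5,-0.45,-1.3,0.13,0.03,0],[6.3,-0.45,-1.3,0.13,0.03,0],[6.3,-0.45,-1.3,0.13,0.03,0],[6.3,-0.45,-1.3,0.13,0.03,0],[6.3,-0.45,-1.3,0.13,0.03,0],[6.3,-0.45,-1.3,0.13,0.03,0]]])

```text
time_s: 6.5
position: [0.4596, 0.2149, 0.0935]
tool_rot: [[0.006, -0.014, -1.0], [0.0, -1.0, 0.014], [-1.0, -0.001, -0.006]]
ft_force: [-0.1, 0.5, -0.0]
grip_width: 0.0096
```

Run:
```python
from h import *
s=sensors.observe();print(s['position'],s['ft_force'],s['grip_width'],delta([.4573,.2169,.0625],down(-90.6)))
```

```text
[0.4596 0.2149 0.0935] [-0.0922  0.5391 -0.0059] 0.00962341751530652 [ 1.238 -0.076  0.1   -0.038 -0.054  0.005]
```

Emit:
arm_command(plan=[[[0,-0.08,0.1,-0.03,-0.05,0],[0.4,-0.08,0.1,-0.03,-0.05,0],[0.7,-0.08,0.1,-0.03,-0.05,0],[0.9,-0.08,0.1,-0.03,-0.05,0],[1.05,-0.08,0.1,-0.03,-0.05,0],[1.15,-0.08,0.1,-0.03,-0.05,0],[1.22,-0.08,0.1,-0.03,-0.05,0],[1.22,-0.08,0.1,-0.03,-0.05,0],[1.22,-0.08,0.1,-0.03,-0.05,0]]])

```text
time_s: 7.4
position: [0.4567, 0.2171, 0.0617]
tool_rot: [[-0.002, -0.011, -1.0], [0.0, -1.0, 0.011], [-1.0, -0.0, 0.002]]
ft_force: [0.6, -0.6, 0.2]
grip_width: 0.0101
```

Run:
```python
from h import *
s=sensors.observe();print(s['position'],s['ft_force'],s['grip_width'],delta([.4573,.2169,.0615],down(-90.6)))
d=snap('wrist','w3.png'); g=cv2.resize(d['img'][80:400,200:440,::-1],None,fx=1.8,fy=1.8); cv2.imwrite('pics/w3c.png',g)
```

```text
[0.4567 0.2171 0.0617] [ 0.6088 -0.5752  0.1575] 0.01006821711484864 [ 0.009  0.008 -0.025 -0.005  0.017  0.001]
```

View pics/w3c.png

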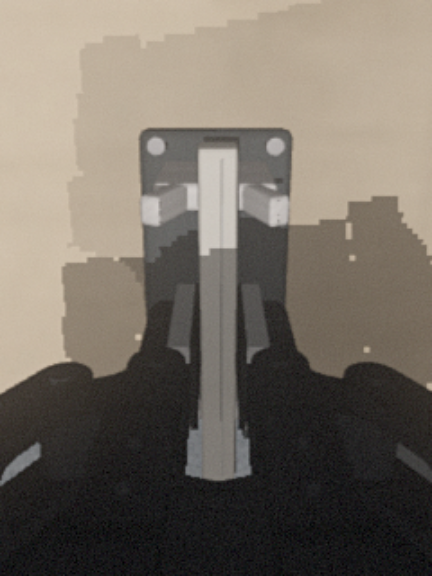

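The crop shows the stick seated between the two horns of the far post, at crop (218,200), and centred. I lower it to light contact.

Emit:
arm_command(plan=[[[0.04,0,0,0,0,0],[0.06,0,0,0,0,0],[0.06,0,0,0,0,0]]])

```text
time_s: 7.75
position: [0.4567, 0.2171, 0.0615]
tool_rot: [[-0.001, -0.011, -1.0], [0.0, -1.0, 0.011], [-1.0, -0.0, 0.001]]
ft_force: [-4.2, -2.1, 16.2]
grip_width: 0.0098
```

Emit:
arm_command(plan=[[[-0.05,0,0,0,0,0],[-0.05,0,0,0,0,0]]])

```text
time_s: 7.95
position: [0.4567, 0.2171, 0.0616]
tool_rot: [[-0.002, -0.011, -1.0], [0.0, -1.0, 0.011], [-1.0, -0.0, 0.002]]
ft_force: [-0.6, 0.2, 3.0]
grip_width: 0.0095
```

Emit:
arm_command(plan=[[[0,0,0,0,0,0],[0,0,0,0,0,0],[0,0,0,0,0,0],[0,0,0,0,0,0],[0,0,0,0,0,0]]], jaw=0.5)

```text
time_s: 8.45
position: [0.4566, 0.2171, 0.0613]
tool_rot: [[-0.002, -0.011, -1.0], [0.0, -1.0, 0.011], [-1.0, 0.0, 0.002]]
ft_force: [-0.7, 0.2, -0.1]
grip_width: 0.0426
```

Emit:
arm_command(plan=[[[-0.5,0,0,0,0,0],[-1.5,0,0,0,0,0],[-3,0,0,0,0,0],[-5,0,0,0,0,0],[-7,0,0,0,0,0],[-7,0,0,0,0,0],[-7,0,0,0,0,0],[-7,0,0,0,0,0]]])

```text
time_s: 9.25
position: [0.4564, 0.2169, 0.2352]
tool_rot: [[-0.005, -0.011, -1.0], [-0.0, -1.0, 0.011], [-1.0, 0.001, 0.004]]
ft_force: [0.7, -0.4, -0.5]
grip_width: 0.0428
```

Run:
```python
from h import *
s=sensors.observe();print(s['position'],s['ft_force'],s['grip_width'])
d=snap('wrist','w4.png'); w=d['img'][60:300,220:420,::-1]
t=snap('top','top2.png')['img'][190:255,180:280,::-1]
a=cv2.resize(w,None,fx=2,fy=2);b=cv2.resize(t,(400,260))
o=np.zeros((480,800,3),np.uint8);o[:,:400]=a;o[:260,400:]=b;cv2.imwrite('pics/w4c.png',o)
# bar grip target: cradle frame
ang=104.3;C=np.array([.4717,-.1635]);u=np.array([np.cos(np.radians(ang)),np.sin(np.radians(ang))])
# yaw of jaw along cradle x
for y in(-.055,): print('grip xy',C+u*y)
for yw in(14.3,194.3): print(yw,delta(np.r_[C+u*(-.055),.22],down(yw)))
print(s['q'])
```

```text
[0.4564 0.2169 0.2352] [ 0.7199 -0.3554 -0.4599] 0.042777578089466056
grip xy [ 0.4853 -0.2168]
14.3 [  0.604  17.336  -1.345 -17.489   0.039   0.039]
194.3 [ 0.604 17.336 -1.345 12.511  0.037 -0.036]
[ 11.9643  18.4407  83.2524   0.0266  78.5651 102.5942]
```

View pics/w4c.png

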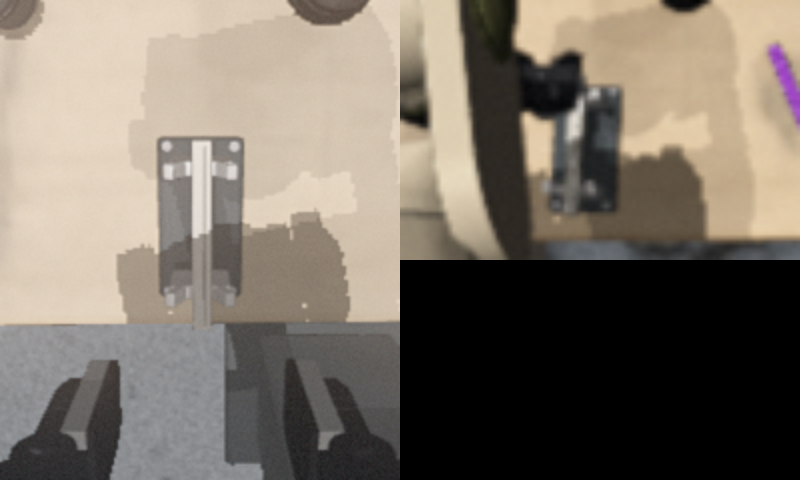

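The stick lies in both notches, with both posts' horns visible on either side at (190..240,170) and (170..235,295). Next is the bar.

Run:
```python
from h import *
print(delta([.4847,-.2138,.18],down(14.5)))
```

```text
[  2.204  17.215  -1.329 -17.523   0.039   0.039]
```

Emit:
arm_command(plan=[[[0,17.2,-1.33,-17.5,0,0],[0,17.2,-1.33,-17.5,0,0],[0,17.2,-1.33,-17.5,0,0],[0,17.2,-1.33,-17.5,0,0],[0,17.2,-1.33,-17.5,0,0],[0,17.2,-1.33,-17.5,0,0],[0,17.2,-1.33,-17.5,0,0],[0,17.2,-1.33,-17.5,0,0],[0,17.2,-1.33,-17.5,0,0],[0,17.2,-1.33,-17.5,0,0]]], jaw=0.6)

```text
time_s: 10.35
position: [0.4851, -0.2159, 0.2351]
tool_rot: [[-0.004, 0.972, -0.237], [0.001, -0.237, -0.972], [-1.0, -0.004, -0.0]]
ft_force: [1.4, 0.5, 1.4]
grip_width: 0.034
```

Run:
```python
from h import *
print(delta([.4847,-.2138,.15],down(14.5)))
```

```text
[ 3.405 -0.022 -0.077 -4.7   -0.01   0.036]
```

Emit:
arm_command(plan=[[[0,-0.02,-0.08,-4.7,0,0],[0,-0.02,-0.08,-4.7,0,0],[1.5,-0.02,-0.08,-4.7,0,0.03],[3,-0.02,-0.08,-4.7,0,0.03],[3.4,-0.02,-0.08,-4.7,0,0.03],[3.4,-0.02,-0.08,-4.7,0,0.03],[3.4,-0.02,-0.08,-4.7,0,0.03],[3.4,-0.02,-0.08,-4.7,0,0.03],[3.4,-0.02,-0.08,-4.7,0,0.03]]])

```text
time_s: 11.25
position: [0.4857, -0.2114, 0.1525]
tool_rot: [[0.003, 0.969, 0.246], [-0.001, 0.246, -0.969], [-1.0, 0.002, 0.002]]
ft_force: [0.8, -0.8, -0.5]
grip_width: 0.0341
```

Run:
```python
from h import *
s=sensors.observe();print(s['position'],s['q'],s['grip_width'])
d=snap('wrist','w5.png')
cv2.imwrite('pics/w5s.png',d['img'][:,:,::-1])
u=np.array([np.cos(np.radians(104.4)),np.sin(np.radians(104.4)),0]); b=np.array([.4997,-.2719,.022])
for k in(0,.06,.1): print(np.round(proj(d,b+u*k),1))
print(delta([.4847,-.2138,.0345],down(14.4)))
```

```text
[ 0.4857 -0.2114  0.1525] [-36.3566  25.5206  87.0489   0.0401  67.2537 -50.6006] 0.03411950465202356
[318.8 259.6]
[318.6 197.8]
[318.4 151.8]
[ 4.713 -0.07   0.077 -0.028  0.015 -0.021]
```

View pics/w5s.png

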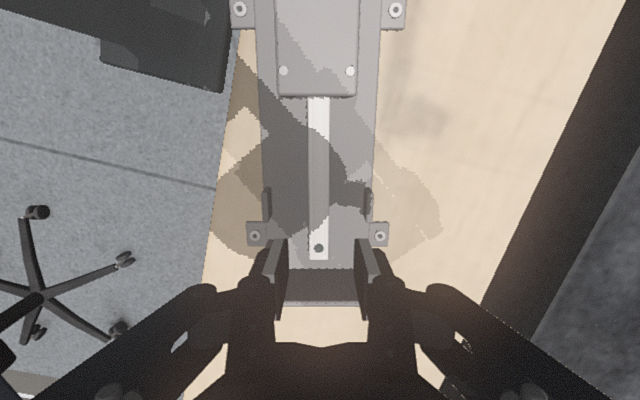

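The bar runs vertically at column 318 with its free end at row 260, matching the prediction (318.8, 259.6). I descend.

Emit:
arm_command(plan=[[[1,-0.07,0.08,-0.03,0.01,-0.02],[2,-0.07,0.08,-0.03,0.01,-0.02],[3,-0.07,0.08,-0.03,0.01,-0.02],[3.8,-0.07,0.08,-0.03,0.01,-0.02],[4.3,-0.07,0.08,-0.03,0.01,-0.02],[4.55,-0.07,0.08,-0.03,0.01,-0.02],[4.7,-0.07,0.08,-0.03,0.01,-0.02],[4.7,-0.07,0.08,-0.03,0.01,-0.02],[4.7,-0.07,0.08,-0.03,0.01,-0.02]]])

```text
time_s: 12.2
position: [0.4845, -0.2137, 0.0345]
tool_rot: [[-0.0, 0.968, 0.249], [-0.0, 0.249, -0.968], [-1.0, -0.0, 0.0]]
ft_force: [-0.3, -0.3, -0.4]
grip_width: 0.0337
```

Run:
```python
from h import *
s=sensors.observe();print(s['position'],s['ft_force'],delta([.4847,-.2138,.0345],down(14.4)))
```

```text
[ 0.4845 -0.2137  0.0345] [-0.3149 -0.3113 -0.3917] [-0.001  0.006  0.004  0.004  0.001  0.003]
```

Emit:
arm_command(plan=[[[0,0,0,0,0,0],[0,0,0,0,0,0],[0,0,0,0,0,0],[0,0,0,0,0,0],[0,0,0,0,0,0],[0,0,0,0,0,0]]], jaw=1, newtons=90)

```text
time_s: 12.8
position: [0.4845, -0.2137, 0.0348]
tool_rot: [[0.0, 0.969, 0.249], [-0.0, 0.249, -0.969], [-1.0, -0.0, 0.0]]
ft_force: [-2.2, 1.1, 7.0]
grip_width: 0.0152
```

```bash
cat > plan.py <<'E'
from h import *
# tilt about the hood end's lower edge (in cradle y,z), rows in tool axes of the gripping pose
s=sensors.observe(); R0=s['tool_rot']; p0=s['position']; print(p0,s['ft_force'],s['grip_width'])
u=np.array([-.249,.968,0]); xc=np.array([.968,.249,0])
H=np.array([.4997,-.2719,.006])+u*.215   # lower edge of hood end
for th,lift in((0,.003),(2,.003),(4,.003),(7,.004),(10,.004),(13,.004),(16,.004),(19.5,.004)):
    Rw=Ro.from_rotvec(-np.radians(th)*xc)
    p=H+Rw.apply(p0-H)+[0,0,lift]
    print(th,(R0.T@(p-p0)/.025).round(2),round(-th/6,2))
E
python3 plan.py
```

```text
[ 0.4845 -0.2137  0.0348] [-2.1982  1.1321  7.0172] 0.015225820302546376
0 [-0.12 -0.    0.  ] 0.0
2 [-0.34 -0.   -0.04] -0.33
4 [-0.55 -0.   -0.1 ] -0.67
7 [-0.91 -0.   -0.19] -1.17
10 [-1.22 -0.   -0.29] -1.67
13 [-1.52 -0.   -0.42] -2.17
16 [-1.82 -0.   -0.56] -2.67
19.5 [-2.16 -0.   -0.74] -3.25
```

Emit:
arm_command(plan=[[[-0.12,0,0,0,0,0],[-0.34,0,-0.04,0,-0.33,0],[-0.55,0,-0.1,0,-0.67,0],[-0.91,0,-0.19,0,-1.17,0],[-1.22,0,-0.29,0,-1.67,0],[-1.22,0,-0.29,0,-1.67,0]]])

```text
time_s: 13.4
position: [0.4823, -0.2054, 0.0653]
tool_rot: [[0.043, 0.968, 0.247], [-0.17, 0.251, -0.953], [-0.985, -0.001, 0.175]]
ft_force: [-0.9, 0.7, -2.7]
grip_width: 0.0154
```

Run:
```python
from h import *
s=sensors.observe();print(s['position'],s['ft_force'],s['wrist_torque'],s['grip_width'],s['q'])
snap('scene','s2.png'); d=snap('wrist','w6.png')
```

```text
[ 0.4823 -0.2054  0.0653] [-0.948   0.7392 -2.7365] [ 0.0976  0.0477 -0.0058] 0.015436644017349828 [-32.9401  30.7133  97.4326  -9.7019  44.8193 -40.9909]
```

```bash
cat > plan2.py <<'E'
from h import *
s=sensors.observe(); R0=s['tool_rot']; p0=s['position']
u=np.array([-.249,.968,0]); xc=np.array([.968,.249,0])
G0=np.array([.4845,-.2137,.0348]); Rg=np.c_[[0,0,-1.],xc,np.cross([0,0,-1.],xc)]
H=np.array([.4997,-.2719,.006])+u*.215
def row(th,lift,draw=0,up=0):
    Rw=Ro.from_rotvec(-np.radians(th)*xc)
    p=H+Rw.apply(G0-H)+[0,0,lift]-draw*Rw.apply(u)+[0,0,up]
    R=Rw.as_matrix()@Rg
    ends=[(H+Rw.apply(u*-k)+[0,0,lift+up]-draw*Rw.apply(u)) for k in(0,.215)]
    return delta(p,R),p.round(3),[e[2].round(3) for e in ends]
E
python3 - <<'E'
from plan2 import *
for a in((10,.004),(13,.004),(16,.004),(19.5,.004),(19.5,.004,.05),(19.5,.004,.1),(19.5,.004,.12),(19.5,.004,.12,.04)): print(a,*row(*a))
E
```

```text
(10, 0.004) [-0.027  0.003  0.018  0.007 -0.007  0.007] [ 0.483 -0.207  0.065] [np.float64(0.01), np.float64(0.047)]
(13, 0.004) [-0.349  0.003 -0.051  0.007 -0.507  0.006] [ 0.482 -0.204  0.073] [np.float64(0.01), np.float64(0.058)]
(16, 0.004) [-0.667  0.003 -0.137  0.007 -1.007  0.006] [ 0.481 -0.2    0.08 ] [np.float64(0.01), np.float64(0.069)]
(19.5, 0.004) [-1.032  0.002 -0.258  0.007 -1.59   0.006] [ 0.48  -0.196  0.089] [np.float64(0.01), np.float64(0.082)]
(19.5, 0.004, 0.05) [-1.363  0.001  1.714  0.007 -1.59   0.006] [ 0.492 -0.241  0.105] [np.float64(0.027), np.float64(0.098)]
(19.5, 0.004, 0.1) [-1.694 -0.001  3.685  0.007 -1.59   0.006] [ 0.503 -0.287  0.122] [np.float64(0.043), np.float64(0.115)]
(19.5, 0.004, 0.12) [-1.827 -0.001  4.473  0.007 -1.59   0.006] [ 0.508 -0.305  0.129] [np.float64(0.05), np.float64(0.122)]
(19.5, 0.004, 0.12, 0.04) [-3.403 -0.003  4.75   0.007 -1.59   0.006] [ 0.508 -0.305  0.169] [np.float64(0.09), np.float64(0.162)]
```

Emit:
arm_command(plan=[[[-0.35,0,-0.05,0,-0.5,0],[-0.67,0,-0.14,0,-1,0],[-1.03,0,-0.26,0,-1.59,0],[-1.03,0,-0.26,0,-1.59,0],[-1.03,0,-0.26,0,-1.59,0]]])

```text
time_s: 14.0
position: [0.4799, -0.1962, 0.0882]
tool_rot: [[0.082, 0.968, 0.235], [-0.322, 0.249, -0.913], [-0.943, -0.001, 0.332]]
ft_force: [-0.1, -0.4, -1.9]
grip_width: 0.0157
```

Run:
```python
from plan2 import *
print(s['position'],s['ft_force'],s['wrist_torque'],s['grip_width'],s['q'])
for a in((19.5,.004),(19.5,.004,.05),(19.5,.004,.1),(19.5,.004,.13)): print(a,*row(*a))
d=snap('scene','s3.png');w=snap('wrist','w7.png')
a=cv2.resize(d['img'][190:310,240:400,::-1],(800,600))[::1]
b=cv2.resize(w['img'][:,:,::-1],(448,280)); a[320:,352:]=b; cv2.imwrite('pics/s3c.png',a)
```

```text
[ 0.4799 -0.1962  0.0882] [-0.095  -0.4402 -1.9363] [ 0.1784  0.0158 -0.0438] 0.01567700325989134 [-29.0177  27.7424 100.473  -21.963   40.3358 -28.046 ]
(19.5, 0.004) [-0.026  0.004 -0.007  0.005 -0.014  0.012] [ 0.48  -0.196  0.089] [np.float64(0.01), np.float64(0.082)]
(19.5, 0.004, 0.05) [-0.029  0.003  1.992  0.005 -0.014  0.012] [ 0.492 -0.241  0.105] [np.float64(0.027), np.float64(0.098)]
(19.5, 0.004, 0.1) [-0.032  0.002  3.991  0.005 -0.014  0.012] [ 0.503 -0.287  0.122] [np.float64(0.043), np.float64(0.115)]
(19.5, 0.004, 0.13) [-0.034  0.001  5.19   0.005 -0.014  0.012] [ 0.51  -0.314  0.132] [np.float64(0.053), np.float64(0.125)]
```

View pics/s3c.png

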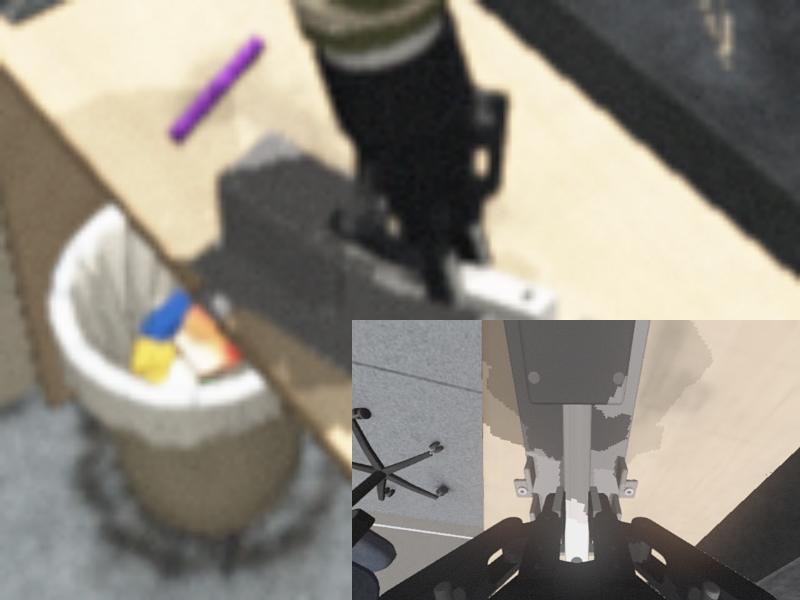

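The bar is tilted in the grip with its free end raised and still runs under the hood. The forces show only its weight, so I draw it out along its length.

Emit:
arm_command(plan=[[[0,0,0.4,0,0,0],[0,0,1,0,0,0],[0,0,1.6,0,0,0],[0,0,2.2,0,0,0],[0,0,2.2,0,0,0]]])

```text
time_s: 14.6
position: [0.4934, -0.2487, 0.1076]
tool_rot: [[0.083, 0.969, 0.233], [-0.325, 0.247, -0.913], [-0.942, 0.001, 0.335]]
ft_force: [0.1, 0.3, -1.6]
grip_width: 0.0154
```

Emit:
arm_command(plan=[[[0,0,0.6,0,0,0],[0,0,1.2,0,0,0],[0,0,1.8,0,0,0],[0,0,2.4,0,0,0],[0,0,3,0,0,0],[0,0,3,0,0,0],[0,0,3,0,0,0]]])

```text
time_s: 15.3
position: [0.5099, -0.3142, 0.1314]
tool_rot: [[0.081, 0.969, 0.235], [-0.323, 0.249, -0.913], [-0.943, -0.002, 0.333]]
ft_force: [-0.5, 0.5, -1.1]
grip_width: 0.0153
```

Run:
```python
from plan2 import *
print(s['position'],s['ft_force'],s['wrist_torque'],s['grip_width'],s['q'])
for a in((19.5,.004,.13),(19.5,.004,.13,.15)): print(a,*row(*a))
r=row(0,0); p=np.array([.50,-.30,.28]);print(delta(p,Rg))
```

```text
[ 0.5099 -0.3142  0.1314] [-0.4852  0.4516 -1.0739] [ 0.1527  0.1177 -0.007 ] 0.015334076112397307 [-38.3942  29.4451  86.7372 -15.5112  49.2271 -44.1459]
(19.5, 0.004, 0.13) [-0.025  0.018  0.023  0.001 -0.009  0.017] [ 0.51  -0.314  0.132] [np.float64(0.053), np.float64(0.125)]
(19.5, 0.004, 0.13, 0.15) [-5.683  0.007  2.02   0.001 -0.009  0.017] [ 0.51  -0.314  0.282] [np.float64(0.203), np.float64(0.275)]
[-5.822 -0.252  1.366 -0.002  3.24   0.017]
```

Emit:
arm_command(plan=[[[-0.8,0,0.28,0,0,0],[-1.9,0,0.68,0,0,0],[-3.2,0,1.14,0,0,0],[-4.5,0,1.6,0,0,0],[-5.68,0,2.02,0,0,0],[-5.68,0,2.02,0,0,0],[-5.68,0,2.02,0,0,0],[-5.68,0,2.02,0,0,0]]])

```text
time_s: 16.1
position: [0.5101, -0.3141, 0.2807]
tool_rot: [[0.08, 0.968, 0.236], [-0.321, 0.249, -0.914], [-0.944, -0.003, 0.331]]
ft_force: [-0.4, 0.8, -2.5]
grip_width: 0.0157
```

Run:
```python
from plan2 import *
print(s['position'],s['ft_force'],s['wrist_torque'],s['grip_width'],abs(s['qvel']).max())
d=snap('scene','s4.png');w=snap('wrist','w8.png');t=snap('top','t4.png')
o=np.zeros((600,800,3),np.uint8)
o[:300,:400]=cv2.resize(d['img'][100:340,200:520,::-1],(400,300))
o[:250,400:]=cv2.resize(w['img'][:,:,::-1],(400,250))
o[300:]=cv2.resize(t['img'][160:257,170:429,::-1],(800,300)); cv2.imwrite('pics/f.png',o)
```

```text
[ 0.5101 -0.3141  0.2807] [-0.4227  0.807  -2.5035] [0.1308 0.043  0.0264] 0.015674936055479358 0.365892688370485
```

The viewer limit is reached, so I check numerically instead.

Run:
```python
from plan2 import *
w=load('w8.png');t=load('t4.png');sc=load('s4.png')
# bar in the grip: axis points from TCP pose
o=np.array([0.5101,-.3141,.2807]);R=s['tool_rot']
Rinit=Rg.T@(np.array([.4997,-.2719,.014])-G0)
for k in(-.0,.05,.10,.16,.205,.23):
    q=o+R@(Rinit+np.array([-.008,0,-k])); 
    f=lambda d:(np.round(proj(d,q)).astype(int),)
    pr=[np.round(proj(d,q)).astype(int) for d in(w,t,sc)]
    print(k,q.round(3),[(tuple(p.tolist()),d['img'][p[1],p[0]].tolist() if 0<=p[1]<400 and 0<=p[0]<640 else None) for p,d in zip(pr,(w,t,sc))])
for d,n in((load('top1.png'),'before'),(t,'after')):
    print(n,[d['img'][tuple(np.round(proj(d,[x,.2165,.048])).astype(int)[::-1])].tolist() for x in(.415,.44,.457,.475,.5)])
    print([d['img'][v,u].tolist() for u,v in((192,188),(250,184),(460,210),(280,217))])
```

```text
-0.0 [ 0.526 -0.373  0.289] [((321, 362), [67, 63, 65]), ((452, 180), [92, 92, 57]), ((401, 223), [247, 246, 242])]
0.05 [ 0.514 -0.327  0.272] [((321, 282), [227, 223, 221]), ((430, 187), [148, 139, 116]), ((381, 218), [245, 243, 240])]
0.1 [ 0.502 -0.282  0.255] [((321, 186), [167, 161, 156]), ((410, 193), [101, 101, 99]), ((363, 213), [34, 34, 31])]
0.16 [ 0.488 -0.227  0.235] [((322, 38), [188, 184, 182]), ((386, 201), [196, 181, 154]), ((343, 208), [181, 175, 168])]
0.205 [ 0.477 -0.186  0.221] [((322, -105), None), ((369, 206), [161, 149, 126]), ((328, 205), [133, 129, 126])]
0.23 [ 0.471 -0.163  0.212] [((322, -201), None), ((359, 209), [147, 137, 115]), ((321, 203), [247, 237, 209])]
before [[48, 50, 50], [80, 86, 88], [86, 92, 95], [81, 87, 89], [230, 208, 173]]
[[104, 101, 97], [51, 48, 46], [219, 32, 48], [170, 99, 204]]
after [[165, 151, 127], [136, 123, 105], [101, 93, 77], [224, 225, 225], [218, 220, 225]]
[[96, 93, 87], [45, 41, 37], [207, 27, 45], [160, 92, 193]]
```

Run:
```python
from plan2 import *
t=load('t4.png');im=t['img'].astype(int)
for r in range(207,250,3): print(r,' '.join('%3d/%+3d'%(im[r,c].mean(),im[r,c,0]-im[r,c,2]) for c in range(212,244,2)))
print([np.round(proj(t,[x,y,.048]),1).tolist() for x,y in((.4055,.2171),(.508,.2165))])
sc=load('s4.png');s1=load('scene1.png')
a=np.array([np.round(proj(sc,[x,.2168,.048])).astype(int) for x in np.arange(.41,.506,.012)])
print([(p.tolist(),s1['img'][p[1],p[0]].tolist(),sc['img'][p[1],p[0]].tolist()) for p in a])
```

```text
207 188/+55 192/+56 189/+57 189/+56 191/+54 192/+54 193/+53 187/+56 185/+57 181/+56 182/+56 181/+55 183/+57 182/+58 185/+55 188/+56
210 190/+56 191/+56 190/+55 187/+55 191/+57 190/+23 216/ -5 122/+30 162/+53 169/+55 182/+58 180/+55 183/+56 184/+56 189/+56 191/+55
213 190/+56 188/+56 188/+45 195/ -7 130/ +5 186/ -3 226/ -5 100/ +2 213/ +1  84/ -1 110/ -1  87/ +0 185/+57 186/+57 186/+57 188/+56
216 186/+56 187/+57 186/+57 161/+45  66/ -2 166/ -4 226/ -3  73/ +1  59/ +1  58/ +4  52/ -2  72/ -1 185/+56 186/+56 188/+57 189/+57
219 188/+56 188/+56 187/+56 161/+49  79/ -8 193/ -3 214/ +0  50/ +2  28/ -3  79/ -7  71/ -6  62/ +0 186/+58 192/+55 190/+57 191/+56
222 189/+55 187/+58 188/+58 129/+33  81/ -7 159/ +0 153/ +3  46/ +1  31/ -2  82/ -6  82/ -7  75/+10 188/+58 189/+57 187/+56 187/+57
225 189/+56 181/+53 141/+38 112/+29 103/+28  94/+25  86/+23  68/+19  59/+13  73/ -4  83/ -8  96/+18 190/+56 187/+54 186/+54 186/+58
228 135/+33 132/+34 127/+31 121/+33 116/+29 109/+28 103/+27  94/+24  81/+23  69/+17  59/ +9 114/+33 188/+57 185/+56 184/+58 186/+57
231 146/+36 141/+33 137/+32 132/+33 128/+30 
[... 645 characters left out ...]
66/+39 164/+39 160/+39 157/+37 153/+39 149/+38 145/+34 143/+34 138/+34 133/+34 128/+32 121/+30 114/+31
249 177/+40 177/+41 172/+40 170/+40 168/+40 165/+38 161/+37 158/+37 157/+39 151/+39 149/+37 144/+36 140/+35 138/+32 128/+32 126/+31
[[221.5, 242.8], [223.3, 207.8]]
[([237, 181], [237, 227, 198], [253, 252, 247]), ([240, 180], [248, 246, 241], [248, 247, 241]), ([243, 179], [247, 237, 209], [252, 252, 249]), ([246, 177], [249, 240, 216], [253, 252, 247]), ([249, 176], [249, 241, 220], [253, 253, 248]), ([252, 174], [248, 240, 215], [253, 252, 249]), ([255, 173], [206, 194, 175], [252, 251, 247]), ([258, 171], [247, 238, 215], [252, 250, 243]), ([261, 170], [250, 242, 220], [248, 243, 233])]
```

The robot arm hides half the rest in the top view. The scene view shows white along the whole predicted stick line, so the stick is still seated.

```bash
python3 -c "
from rig import workorder,sensors
s=sensors.observe();print(s['position'],s['grip_width'],s['ft_force'],workorder.close_job())"
```

```text
the job is handed in; nothing more can be done
[ 0.51031134 -0.31453924  0.28125955] 0.01514283605946382 [ 0.0540001   0.19605148 -2.50182667] None
```

I laid the white stick in both notches of the rest. I then gripped the bar, tilted it about 19.5° with its hood end low, drew it out 13 cm along its length and lifted it 15 cm. The job was handed in at about 16 s with the bar still held.

**Bar:** The grip reads 15 mm on the 18 mm bar and did not change during the lift. The wrist force is about 2.5 N, a little over the bar's own weight (about 1.6 N). By calculation from the grip pose, the bar's lowest point is about 0.20 m above the desk. Its hood end is beyond the wrist picture, so I did not see that end directly.

**Stick:** The wrist picture after release showed it seated in both notches. The last scene view is white along its whole length. In the last top view the arm hides half of the rest, so that check was only partial.

**Other items:** The pixel colours at the bottle, the lens, the USB stick and the purple look-alike are almost unchanged from the start.

**Checks missed:** The viewer's 12-picture limit refused my last composite, so the final checks were numerical only. The grip read 9.6–10 mm on the stick, which is nominally 11 mm, but this had no effect on the placing.

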